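# Open the receipt printer for a new paper roll

## Robot

A 7-joint arm with a two-finger parallel gripper is mounted at the origin on the work surface. World frame = base frame: x ahead of the robot, y to its left, z up, the work surface at z = 0. Lengths are in m, angles in rad, forces in N, time in s.
With the tool pointing down it reaches from about 0.425 to 0.95 m from the base axis. Payload 4.7 kg.
Tool frame: the origin (TCP) lies on the centre line of the jaws, within the pads' length; the fingertips stand 11 mm ahead of it and the grasp point (between the pads) lies 8 mm behind it; z points along the fingers, y is the line along which they close (so a half turn about z gives the same grasp; the last joint's range is limited). The gripper opens to 85 mm and grips with 20 to 120 N. Pads are 22 mm wide; open, the fingers measure 114 mm over their backs; the gripper's body (76 mm by 85 mm) begins 54 mm behind the grasp point. The pads swing forward as they close: fully open they stand 13 mm farther back than shut.
Start: joints at [1.133, 0.469, -0.049, 1.532, 0.024, 1.141, -0.082], TCP at [0.268, -0.619, 0.242] pointing down, gripper open.
Joint ranges: [-2.59, 2.59], [-0.33, 1.99], [-1.39, 1.29], [0.1, 2.45], [-1.04, 4.18], [0.21, 1.99], [-2.66, 2.66]. Speed limits (rad/s): [2.57, 2.57, 3.14, 3.14, 3.14, 3.14, 3.14].

## Interface

Orientations are given as a unit quaternion [w, x, y, z].
In Python, from plant import get_obs, snapshot, finish_job gives the robot as it stands.
- The arm moves only by the tool arm_command, never from a script. Its argument "targets" is a list of rows, each an object with "travel": the shift along the tool's x, y, z in cm, a list of three; "spin": the turn about the tool's z in rad. A call has 1 to 5 rows; each row is the pose to reach, as a shift and turn from the pose commanded when the call began, along the tool's axes at that moment; what a row does not reach only later rows make up. A row lasts 1/12 s, in which the tool goes at most 41.7 mm and 7.16 degrees, less where a joint would pass 70% of its speed; a pose out of reach is approached as far as the arm can. A call with a gripper value outside its range is refused whole. "grip" is the finger opening in cm, from 0 to 8.54, set as the call begins (left out, the last holds). The fingers move at their own pace and stop on an object; the grip force is fixed at half the most. Time passes only in rows, so rows that repeat a pose let the fingers close. It gives the time, the measured TCP pose, the force, the opening and the grip force at its end, in the units of the state.
- get_obs(): the state, without advancing time (a new reading comes with each control period).
- snapshot(name): name is "scene" or "side" or "wrist"; returns a dict with "pixels" (400x640x3 uint8, red, green, blue), "fx", "fy", "cx", "cy" (pixels), "eye" and "rotation" of the camera in the world; the wrist camera has in their place "tool_from_camera" (4x4, takes a point from camera to tool coordinates, whose origin is the TCP and whose axes are the flange's). Camera axes: x right, y up, looking along -z (the intrinsics and any distortion apply to the point x, -y, -z); pixel columns grow to the right and rows downward; lengths in m; the calibration is good to about 2 mm. A picture is of the moment at which its call begins: read the wrist's pose just before it. There is no depth.
- finish_job(): hands the job in; it is judged then, once.
The state is a dict: "clock": time; "joints": joint angles; "qvel": joint speeds; "joint_torque": joint torques, N m; "eef_pos": TCP position; "tool_rot": TCP orientation; "ft_force": force on the tool from outside, world axes, zero at the start; "torque": the same for the moment, N m; "opening": finger opening in m; "gripper_force": force on a finger pad.
Only numpy, scipy, OpenCV 4.12 (cv2) and the standard library are available. Lean on these libraries where they do the work, as an engineer would, in place of code of your own. Each camera call takes 0.05 s, during which the arm holds its last target. There are 200 camera calls.

## Task

The receipt printer on the market stall has run out of paper. Press its blue release tab so that the lid springs up ajar, then push the lid from under its front lip all the way over until it leans back open on its stop. Leave the printer standing where it is and do not move or lift anything else on the table.

Things in the scene. Friction and masses are not known exactly. Their poses are not given: they have to be found in the camera images.
- printer: receipt printer, 190 mm deep (x) x 146 wide (y) x 112 high, light grey with a black lid, 1.6 kg, loose on rubber feet. Origin: centre of its underside; x points from its front (by the robot) to the hinge at the rear, z up. Flat front deck 96 mm high, x = -95 to -52 mm: blue tab at its right (-y); the small grey feed button and lamps at its left are not used.
- tab_top (a point): centre of the top of the blue release tab, a paddle 36 mm (x) x 34 mm (y) standing proud of the deck; in the printer's frame at x -76, y -45, z 112 mm. Its face slopes up by 0.2 rad towards the printer's front (front rim 115 mm high). The lid's front edge is 27 mm behind this point.
- release_tab (a joint): rotation of the tab, rad: 0 at rest, 0.22 fully pressed (its centre 7 mm lower); pivot 30 mm behind its centre. Springs back when let go. Fully pressed takes 3 to 6 N straight down; the lid comes free at about 0.13.
- printer_lid (a joint): opening angle of the lid, rad: 0 shut and latched; about 0.50 where its spring lifts it once the tab is pressed; 1.85 fully open on its stop. Lid 0.12 kg, about 1 N at the lip swings it; it drops back to 0.50 if let go below about 1.4 and falls slowly onto the stop beyond about 1.55.
- lid_hinge (a point): middle of the lid's hinge axis, which runs along the printer's y; in the printer's frame at x 76, y 0, z 100 mm.
- lid_lip (a point): middle of the lower front edge of the lid's finger lip, moves with the lid: 131 mm from the hinge axis and, when shut, 4 mm above its height. Lip 72 mm wide (printer y -22 to 50), 4.5 thick, 6 proud of the lid's edge; lid an 8 mm plate 146 wide, flat underside level with the lip's, a thin roller and latch tooth (y -45) under its front. Ajar, the lip is about 167 mm above the table.
- paper_roll_a: spare roll of receipt paper standing on end at the printer's left, 60 mm across, 80 mm high; origin: centre of its underside. Not to be moved.
- paper_roll_b: second spare paper roll of the same size, standing elsewhere on the table. Not to be moved.
- card_terminal: black payment terminal lying at the printer's right, 165 x 78 x 43 mm; origin: centre of its underside. Not to be moved.
- mug_a: ochre stoneware mug, 80 mm across, 95 mm high with a handle; origin: centre of its underside. Not to be moved.
- mug_b: brown stoneware mug of the same size. Not to be moved.
- bronze_owl: small bronze figure, 52 mm across, 100 mm high; origin: centre of its underside. Not to be moved.
- leather_cuff: brown stiff leather bracelet, a ring 68 mm across, 42 mm high, behind the printer; origin: centre of its underside. Not to be moved.
Things that resemble listed ones, but are neither listed nor needed, are in the scene too. Several things have the shape of the printer; the one meant has the colours described above.

How it is judged:
By the outcome, as a careful person would: the job done as asked, in the order asked, and still so for the second after the job is handed in, with the robot touching nothing.
It also fails if it takes over 48 s, if anything falls off the work surface, if the arm or the gripper's body presses on something with over 40 N, if the wrist force passes 120 N, or if a joint passes its speed limit or range.

## Working session

There is one attempt and no reset: what is moved stays moved. The work goes in short steps, Python scripts to look and compute and a tool call to move; the robot and the scene stay as the last step left them, time stands still between calls to the robot, and variables do not carry over. Pictures are saved under pics/ and viewed, at most 10 in all, crops included, and the job is handed in when it is done.

Besides the shell and the picture viewer there is one more tool, called after "Emit:" by a JSON object that holds its "name" and its "arguments". arm_command: Moves the arm, as the interface text tells. Its arguments: {"type":"object","properties":{"targets":{"type":"array","items":{"type":"object","properties":{"travel":{"type":"array","items":{"type":"number"}},"spin":{"type":"number"}}}},"grip":{"type":"number"}},"required":["targets"]}

```bash
mkdir -p pics; ls
cat > h.py <<'E'
import numpy as np,cv2
from plant import get_obs,snapshot,finish_job
from scipy.spatial.transform import Rotation as R
def Rq(q): return R.from_quat([q[1],q[2],q[3],q[0]]).as_matrix()
def shot(n,f):
    o=get_obs(); s=snapshot(n)
    if n=="wrist":
        T=np.eye(4);T[:3,:3]=Rq(o["tool_rot"]);T[:3,3]=o["eef_pos"]
        C=T@np.array(s["tool_from_camera"]); s["eye"]=C[:3,3]; s["rotation"]=C[:3,:3]
    np.save("pics/"+f+".npy",{k:np.array(v) for k,v in s.items()},allow_pickle=True)
    cv2.imwrite("pics/"+f+".png",s["pixels"][:,:,::-1]); return s
def load(f): return np.load("pics/"+f+".npy",allow_pickle=True).item()
def ray(s,u,v):
    d=np.array([(u-s["cx"])/s["fx"],-(v-s["cy"])/s["fy"],-1.]); return np.array(s["eye"]),np.array(s["rotation"])@d
def plane(s,u,v,z):
    e,d=ray(s,u,v); return e+d*(z-e[2])/d[2]
def proj(s,p):
    c=np.array(s["rotation"]).T@(np.array(p)-np.array(s["eye"])); return s["cx"]-s["fx"]*c[0]/c[2], s["cy"]+s["fy"]*c[1]/c[2]
E
python3 - <<'E'
from h import *
for n in("scene","side","wrist"):
    s=shot(n,n+"0"); print({k:np.round(v,3).tolist() for k,v in s.items() if k!="pixels"})
o=get_obs();print(o)
a=[load(n+"0")["pixels"] for n in("scene","side")]
E
```

```text
pics
{'fx': 392.712, 'fy': 392.712, 'cx': 316.881, 'cy': 201.703, 'eye': [1.194, -0.123, 1.126], 'rotation': [0.742, 0.224, 0.176, 0.607]}
{'fx': 406.388, 'fy': 406.388, 'cx': 323.042, 'cy': 198.947, 'eye': [1.043, 0.902, 0.907], 'rotation': [0.228, 0.115, 0.43, 0.866]}
{'fx': 283.746, 'fy': 283.746, 'cx': 319.558, 'cy': 198.364, 'tool_from_camera': [[0.001, 0.96, 0.28, 0.071], [1.0, -0.001, 0.001, -0.0], [0.001, 0.28, -0.96, -0.132], [0.0, 0.0, 0.0, 1.0]], 'eye': [0.333, -0.591, 0.373], 'rotation': [[0.398, 0.88, 0.258], [-0.917, 0.383, 0.109], [-0.002, -0.28, 0.96]]}
{'clock': 0.15, 'joints': array([ 1.13306809,  0.46928889, -0.04858421,  1.53339368,  0.02410848,
        1.1409765 , -0.08229418]), 'qvel': array([-8.38292600e-04, -2.56529489e-03, -2.57446670e-06, -3.54099375e-03,
       -1.26160424e-04,  1.06704099e-04, -9.38261525e-05]), 'joint_torque': array([ 5.86385559e-04, -5.10767019e+01, -4.64642106e-02, -2.37976760e+01,
        1.07423929e-02,  5.42562862e-03, -2.29835325e-05]), 'eef_pos': array([ 0.26818276, -0.61899053,  0.24149133]), 'tool_rot': array([-7.18662740e-04,  9.79177294e-01,  2.03005611e-01, -1.77955590e-04]), 'ft_force': array([-0.3639395 ,  0.02897379, -0.12708694]), 'torque': array([-0.04217094,  0.05306684, -0.04551535]), 'gripper_force': 0.0, 'opening': 0.08509909790640599}
```

View pics/scene0.png

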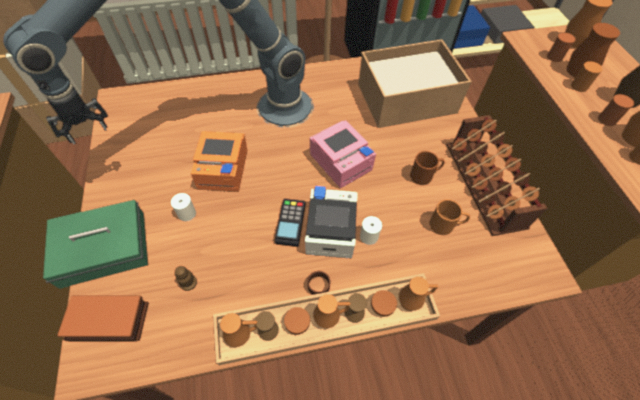

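View pics/side0.png

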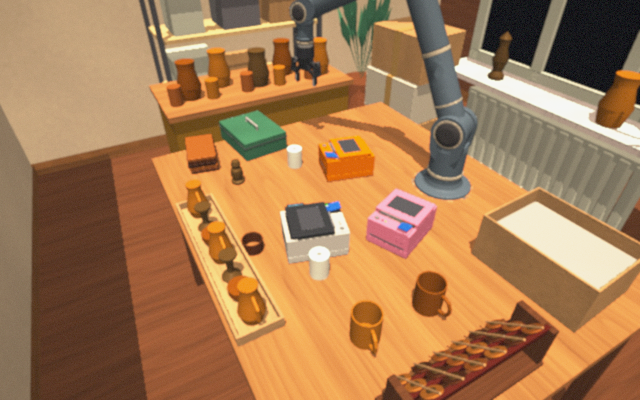

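The scene view shows the grey printer at about (332,222) with its tab at (320,193). In the side view they are at (315,230) and (333,208). The card terminal is at (291,221) and a roll at (371,230). Next I enlarge the printer and triangulate.

```bash
cat >> h.py <<'E'
_load=load
def load(f):
    s=_load(f)
    if s["rotation"].shape==(4,): s["rotation"]=Rq(s["rotation"])
    return s
def tri(s1,p1,s2,p2):
    e1,d1=ray(s1,*p1);e2,d2=ray(s2,*p2)
    t=np.linalg.lstsq(np.c_[d1,-d2],e2-e1,rcond=None)[0]
    a,b=e1+d1*t[0],e2+d2*t[1]; return (a+b)/2,np.linalg.norm(a-b)
def blue(s,box):
    u0,v0,u1,v1=box; h=cv2.cvtColor(s["pixels"][v0:v1,u0:u1],cv2.COLOR_RGB2HSV)
    m=cv2.inRange(h,(100,130,80),(130,255,255)); n,l,st,c=cv2.connectedComponentsWithStats(m)
    i=1+st[1:,4].argmax(); return c[i]+[u0,v0],st[i]
E
python3 - <<'E'
from h import *
a=load("scene0");b=load("side0")
pa,sa=blue(a,(300,175,345,210));pb,sb=blue(b,(318,190,350,222))
print(pa,sa,pb,sb,tri(a,pa,b,pb),plane(a,*pa,.11),plane(b,*pb,.11))
A=cv2.resize(a["pixels"][175:270,270:390],None,fx=4,fy=4,interpolation=2)
B=cv2.resize(b["pixels"][190:285,265:355],None,fx=3.5,fy=4,interpolation=2)
cv2.imwrite("pics/crop.png",np.hstack([A,B])[:,:,::-1]);print(A.shape,B.shape)
E
```

```text
[319.34579439 192.4953271 ] [ 15  12  10  12 107] [333.03409091 206.73863636] [ 8 12 14 10 88] (array([0.51257636, 0.03516798, 0.10681621]), np.float64(0.0011444493267639582)) [0.51401668 0.03472033 0.11      ] [0.51537204 0.0389628  0.11      ]
(380, 480, 3) (380, 315, 3)
```

View pics/crop.png

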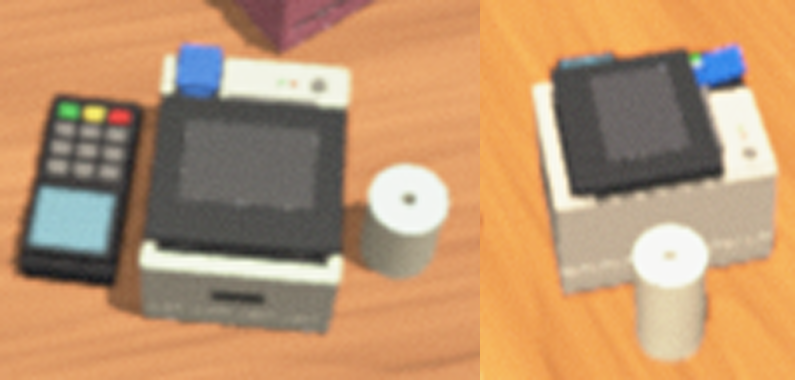

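Run:
```python
from h import *
a=load("scene0")
f1=plane(a,310.7,189,.096);f2=plane(a,357.5,192,.096);r1=plane(a,305.5,253,0.0);r2=plane(a,352,257.5,0.0)
print(f1,f2,r1,r2)
for p,q in((f1,f2),(r1,r2)): print(np.linalg.norm((p-q)[:2]),np.arctan2(*(p-q)[:2]))
for p,q in((f1,r1),(f2,r2)): print(np.linalg.norm((p-q)[:2]),np.arctan2((q-p)[1],(q-p)[0]))
yaws=[]
c=(f1+f2+r1+r2)/4;print(c)
for y in(-.1,-.05,0,.05,.1,.15):
    print(y,c[:2]+R.from_euler("z",y).as_matrix()[:2,:2]@[-.076,-.045])
```

```text
[0.48602279 0.01252062 0.096     ] [0.52635237 0.15663883 0.096     ] [ 0.65855221 -0.03827532  0.        ] [0.70237732 0.10186801 0.        ]
0.1496547182060758 -2.8687352732282383
0.14683593813341017 -2.8385106401289404
0.1798516780646046 -0.28632878827556163
0.1843491963412517 -0.30165794188713557
[0.59332617 0.05818804 0.048     ]
-0.1 [0.51321335 0.02100019]
-0.05 [0.51517209 0.01704269]
0 [0.51732617 0.01318804]
0.05 [0.51967022 0.00944586]
0.1 [0.52219836 0.00582551]
0.15 [0.52490429 0.00233604]
```

Emit:
{"name": "arm_command", "arguments": {"targets": [{"travel":[3.4,-3.5,-1]},{"travel":[6.3,-6.5,-1]},{"travel":[9.2,-9.5,-1]},{"travel":[12.0,-12.5,-1]},{"travel":[14.9,-15.5,-1]}], "grip": 0}}

```text
invalid input
```

Emit:
{"name": "arm_command", "arguments": {"targets": [{"travel":[2.9,-3.0,0]},{"travel":[5.8,-6.0,0]},{"travel":[8.6,-9.0,0]},{"travel":[11.5,-12.0,0]},{"travel":[14.4,-15.0,0]}]}}

```text
invalid input
```

Emit:
{"name": "arm_command", "arguments": {"targets": [{"travel":[2.9,-3.0,0]},{"travel":[5.8,-6.0,0]},{"travel":[8.6,-9.0,0]},{"travel":[11.5,-12.0,0]},{"travel":[14.4,-15.0,0]}]}}

```text
invalid input
```

Emit:
{"name": "arm_command", "arguments": {"targets": [{"travel":[2.4,-2.4,0],"spin":0.12},{"travel":[4.7,-4.8,0],"spin":0.24},{"travel":[4.7,-4.8,0],"spin":0.36},{"travel":[4.7,-4.8,0],"spin":0.48},{"travel":[4.7,-4.8,0],"spin":0.6}]}}

```text
clock: 0.57
eef_pos: [0.2928, -0.5558, 0.2422]
tool_rot: [-0.0, 0.995, -0.098, -0.0]
ft_force: [-0.1, -0.1, -0.4]
opening: 0.0856
gripper_force: 0.0
```

Emit:
{"name": "arm_command", "arguments": {"targets": [{"travel":[0,0,0],"spin":0.1},{"travel":[0,0,0],"spin":0.1},{"travel":[0,0,0],"spin":0.1}]}}

```text
clock: 0.82
eef_pos: [0.2925, -0.5564, 0.2421]
tool_rot: [-0.0, 0.99, -0.144, -0.0]
ft_force: [0.1, -0.3, 0.3]
opening: 0.0851
gripper_force: 0.0
```

Emit:
{"name": "arm_command", "arguments": {"targets": [{"travel":[0.3,-4.0,-1],"spin":0},{"travel":[0.5,-8.0,-1],"spin":0},{"travel":[0.8,-12.0,-1],"spin":0},{"travel":[1.1,-16.0,-1],"spin":0},{"travel":[1.4,-20.0,-1],"spin":0}], "grip": 0}}

```text
clock: 1.23
eef_pos: [0.3635, -0.3673, 0.2524]
tool_rot: [0.0, 0.99, -0.144, 0.0]
ft_force: [0.9, 1.0, 0.1]
opening: 0.0256
gripper_force: 0.0
```

Emit:
{"name": "arm_command", "arguments": {"targets": [{"travel":[0.3,-4.0,0],"spin":0},{"travel":[0.5,-8.0,0],"spin":0},{"travel":[0.8,-12.0,0],"spin":0},{"travel":[1.1,-16.0,0],"spin":0},{"travel":[1.4,-20.0,0],"spin":0}]}}

```text
clock: 1.65
eef_pos: [0.4343, -0.1798, 0.2526]
tool_rot: [0.0, 0.99, -0.144, 0.0]
ft_force: [1.6, 0.3, 0.4]
opening: -0.0
gripper_force: 0.0
```

Emit:
{"name": "arm_command", "arguments": {"targets": [{"travel":[0.3,-4.0,0],"spin":0},{"travel":[0.5,-8.0,0],"spin":0},{"travel":[0.8,-12.0,0],"spin":0},{"travel":[1.1,-16.0,0],"spin":0},{"travel":[1.4,-20.0,0],"spin":0}]}}

```text
clock: 2.07
eef_pos: [0.5052, 0.0078, 0.2525]
tool_rot: [0.0, 0.99, -0.144, 0.0]
ft_force: [0.5, -0.4, -0.2]
opening: 0.0001
gripper_force: 0.0
```

Emit:
{"name": "arm_command", "arguments": {"targets": [{"travel":[0,-2.9,1],"spin":0},{"travel":[0,-2.9,1],"spin":0},{"travel":[0,-2.9,1],"spin":0}]}}

```text
clock: 2.32
eef_pos: [0.513, 0.0356, 0.2417]
tool_rot: [-0.0, 0.99, -0.142, -0.001]
ft_force: [1.0, -0.8, -0.5]
opening: -0.0
gripper_force: 0.0
```

Run:
```python
from h import *
o=get_obs();print(o["eef_pos"],o["tool_rot"],o["joints"],o["opening"])
s=shot("wrist","w1")
p,st=blue(s,(0,0,640,400));print(p,st,plane(s,*p,.111))
```

```text
[0.51298133 0.03556436 0.2416921 ] [-3.30328161e-05  9.89849005e-01 -1.42121192e-01 -7.16233325e-04] [ 0.1325437   0.22846787 -0.33224216  1.89521575  0.08550116  1.03295285
 -2.09164699] -4.8223984896116305e-05
[320.89072848 190.50728477] [ 304  167   35   46 1510] [0.51439063 0.03374133 0.111     ]
```

View pics/w1.png

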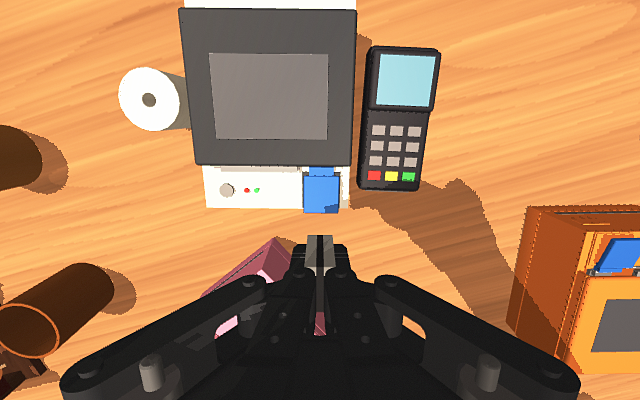

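The wrist view shows the tab paddle centred at about (321,195), straight below the tool, with the printer edges square to it. I go down to press.

Emit:
{"name": "arm_command", "arguments": {"targets": [{"travel":[-0.5,0,3.5],"spin":0},{"travel":[-0.5,0,7],"spin":0},{"travel":[-0.5,0,10],"spin":0},{"travel":[-0.5,0,11],"spin":0},{"travel":[-0.5,0,11.2],"spin":0}]}}

```text
clock: 2.78
eef_pos: [0.5069, 0.0333, 0.1285]
tool_rot: [0.001, 0.989, -0.146, -0.002]
ft_force: [0.0, -0.4, -0.2]
opening: -0.0002
gripper_force: 0.0
```

Emit:
{"name": "arm_command", "arguments": {"targets": [{"travel":[0,0,0.2],"spin":0},{"travel":[0,0,0.4],"spin":0},{"travel":[0,0,0.6],"spin":0},{"travel":[0,0,0.8],"spin":0},{"travel":[0,0,0.8],"spin":0}]}}

```text
clock: 3.2
eef_pos: [0.5088, 0.0355, 0.1232]
tool_rot: [-0.0, 0.989, -0.145, 0.001]
ft_force: [-0.6, -0.6, 2.3]
opening: 0.0004
gripper_force: 1.3
```

Emit:
{"name": "arm_command", "arguments": {"targets": [{"travel":[0,0,0.15],"spin":0},{"travel":[0,0,0.3],"spin":0},{"travel":[0,0,0.45],"spin":0},{"travel":[0,0,0.6],"spin":0},{"travel":[0,0,0.6],"spin":0}]}}

```text
clock: 3.62
eef_pos: [0.5069, 0.0361, 0.1167]
tool_rot: [0.0, 0.989, -0.145, -0.002]
ft_force: [-5.7, 2.1, 8.2]
opening: -0.0001
gripper_force: 3.5
```

Run:
```python
from h import *
s=shot("side","s2");b=load("side0")
B=[cv2.resize(x["pixels"][180:285,255:370],None,fx=3.4,fy=4,interpolation=2) for x in(b,s)]
cv2.imwrite("pics/crop2.png",np.hstack(B)[:,:,::-1])
```

```text
(no output)
```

View pics/crop2.png

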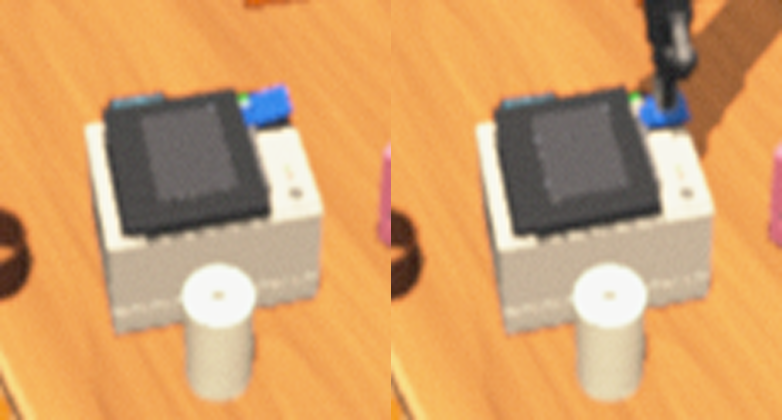

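The lid still looks shut and the tab is down. I press a little deeper.

Emit:
{"name": "arm_command", "arguments": {"targets": [{"travel":[0,0,0.1],"spin":0},{"travel":[0,0,0.2],"spin":0},{"travel":[0,0,0.3],"spin":0},{"travel":[0,0,0.3],"spin":0},{"travel":[0,0,0.3],"spin":0}]}}

```text
clock: 4.08
eef_pos: [0.506, 0.0365, 0.1151]
tool_rot: [0.001, 0.989, -0.145, -0.002]
ft_force: [-11.6, 2.2, 20.4]
opening: 0.0001
gripper_force: 10.2
```

Run:
```python
from h import *
s=shot("side","s3");b=shot("wrist","w3")
B=[cv2.resize(s["pixels"][180:285,255:370],None,fx=3,fy=4,interpolation=2),cv2.resize(b["pixels"],None,fx=.7,fy=1.05)]
cv2.imwrite("pics/crop3.png",np.hstack(B)[:,:,::-1])
```

```text
(no output)
```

View pics/crop3.png

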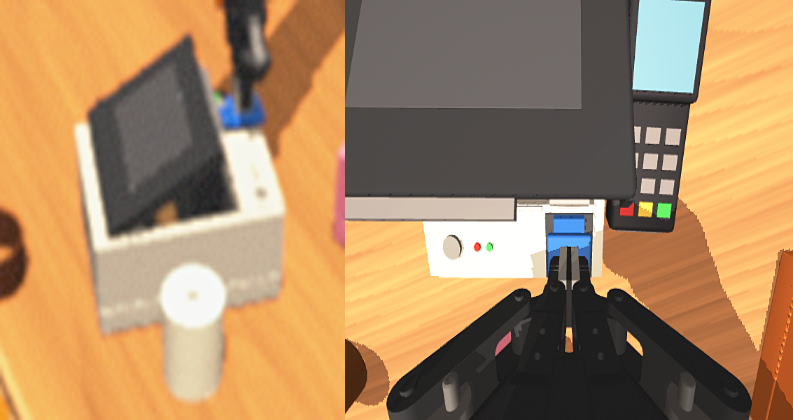

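The lid is up ajar: in the right panel the lip's front edge runs at about row 200 to 220, clear of the tool. I back off, move to the lip's middle and set the tip below the lip.

Emit:
{"name": "arm_command", "arguments": {"targets": [{"travel":[-0.5,0,-1],"spin":0},{"travel":[-1,0,-3.5],"spin":0},{"travel":[-1,-2.5,-3.5],"spin":0},{"travel":[-1,-5.3,-3.5],"spin":0},{"travel":[-1,-5.3,-3.5],"spin":0}]}}

```text
clock: 4.6
eef_pos: [0.5158, 0.0947, 0.1498]
tool_rot: [-0.002, 0.99, -0.142, 0.002]
ft_force: [0.2, 1.1, 0.7]
opening: -0.0
gripper_force: 0.0
```

Run:
```python
from h import *
o=get_obs();s=shot("wrist","w4")
y=-.288;M=R.from_euler("z",y).as_matrix()
t=np.array([.511,.035,.112])
O=t-M@np.array([-.076,-.045,.112]);print("TCP in printer",M.T@(o["eef_pos"]-O),o["ft_force"])
for n,p in(("lipL",(-.037,.05,.166)),("lipR",(-.037,-.022,.166)),("deck",(-.095,.073,.096)),("deckR",(-.095,-.073,.096))): 
    u,v=proj(s,O+M@np.array(p));print(n,u,v);cv2.circle(s["pixels"],(int(u),int(v)),4,(255,0,255),1)
cv2.imwrite("pics/w4m.png",s["pixels"][:,:,::-1])
```

```text
TCP in printer [-0.088333    0.01362638  0.14979562] [0.18111016 1.09137001 0.73329044]
lipL 230.86461726280686 164.54645740420534
lipR 406.18924013671017 165.38395765238693
deck 235.58407048625193 229.95540038243814
deckR 443.0147574748969 231.19770042956003
```

View pics/w4m.png

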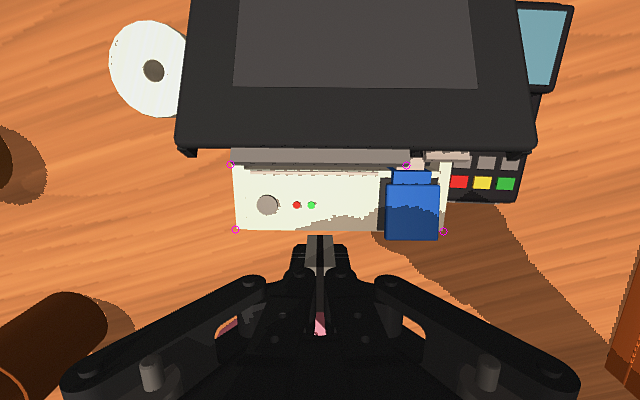

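The projected lip corners (231,164) and (406,165) and the deck corners all match the picture, so the pose holds. Now I push: contact comes at about +4.0 cm, then I follow the arc rising slightly faster than the lip.

Emit:
{"name": "arm_command", "arguments": {"targets": [{"travel":[2.0,0,0],"spin":0},{"travel":[3.5,0,0],"spin":0},{"travel":[4.2,0,-0.5],"spin":0},{"travel":[4.9,0,-1.5],"spin":0},{"travel":[5.6,0,-2.5],"spin":0}]}}

```text
clock: 5.07
eef_pos: [0.5669, 0.072, 0.1731]
tool_rot: [0.0, 0.989, -0.145, -0.001]
ft_force: [-0.6, 0.2, -0.6]
opening: -0.0002
gripper_force: 0.2
```

Emit:
{"name": "arm_command", "arguments": {"targets": [{"travel":[0.9,0,-0.9],"spin":0},{"travel":[1.9,0,-1.8],"spin":0},{"travel":[2.9,0,-2.5],"spin":0},{"travel":[3.9,0,-3.1],"spin":0},{"travel":[4.0,0,-3.2],"spin":0}]}}

```text
clock: 5.48
eef_pos: [0.6076, 0.0598, 0.2066]
tool_rot: [-0.0, 0.989, -0.146, 0.001]
ft_force: [-0.2, 0.2, 0.6]
opening: 0.0004
gripper_force: 0.0
```

Run:
```python
from h import *
s=shot("side","s5");b=shot("wrist","w5")
B=[cv2.resize(s["pixels"][150:285,255:370],None,fx=3,fy=3,interpolation=2),cv2.resize(b["pixels"],(448,405))]
cv2.imwrite("pics/crop5.png",np.hstack(B)[:,:,::-1])
```

```text
(no output)
```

View pics/crop5.png

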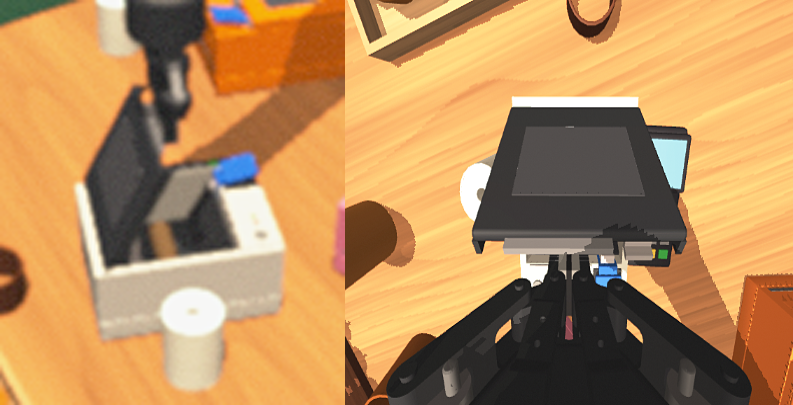

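The lid is being carried up at about 1.1 rad and the finger is at its lip. I continue over the top.

Emit:
{"name": "arm_command", "arguments": {"targets": [{"travel":[1.0,0,-0.5],"spin":0},{"travel":[2.0,0,-0.9],"spin":0},{"travel":[3.0,0,-1.2],"spin":0},{"travel":[4.0,0,-1.4],"spin":0},{"travel":[5.0,0,-1.5],"spin":0}]}}

```text
clock: 6.0
eef_pos: [0.6533, 0.047, 0.2201]
tool_rot: [0.0, 0.989, -0.145, -0.001]
ft_force: [0.5, 0.0, 0.2]
opening: 0.0002
gripper_force: 0.1
```

Emit:
{"name": "arm_command", "arguments": {"targets": [{"travel":[0.7,0,0],"spin":0},{"travel":[1.4,0,0],"spin":0},{"travel":[2.1,0,0],"spin":0},{"travel":[2.8,0,0],"spin":0},{"travel":[3.2,0,0],"spin":0}]}}

```text
clock: 6.42
eef_pos: [0.6853, 0.0374, 0.22]
tool_rot: [0.0, 0.989, -0.145, 0.0]
ft_force: [0.2, 1.0, 0.1]
opening: -0.0002
gripper_force: 0.0
```

Emit:
{"name": "arm_command", "arguments": {"targets": [{"travel":[0,0,0],"spin":0},{"travel":[0,0,0],"spin":0},{"travel":[-2,0,0],"spin":0},{"travel":[-5,0,0],"spin":0},{"travel":[-8,0,-2],"spin":0}]}}

```text
clock: 6.83
eef_pos: [0.6045, 0.0603, 0.2363]
tool_rot: [0.001, 0.989, -0.145, -0.004]
ft_force: [-0.7, 0.2, 0.0]
opening: -0.0
gripper_force: 0.0
```

Emit:
{"name": "arm_command", "arguments": {"targets": [{"travel":[-4,0,-2],"spin":0},{"travel":[-8,0,-4],"spin":0},{"travel":[-9,0,-5],"spin":0},{"travel":[-9,0,-5],"spin":0},{"travel":[-9,0,-5],"spin":0}]}}

```text
clock: 7.25
eef_pos: [0.5216, 0.087, 0.2916]
tool_rot: [-0.0, 0.99, -0.144, 0.002]
ft_force: [0.1, -0.5, -0.8]
opening: 0.0002
gripper_force: 0.0
```

Run:
```python
from h import *
s=shot("side","s6");b=shot("wrist","w6")
B=[cv2.resize(s["pixels"][150:285,235:370],None,fx=3,fy=3,interpolation=2),cv2.resize(b["pixels"],(390,405))]
cv2.imwrite("pics/crop6.png",np.hstack(B)[:,:,::-1])
```

```text
(no output)
```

View pics/crop6.png

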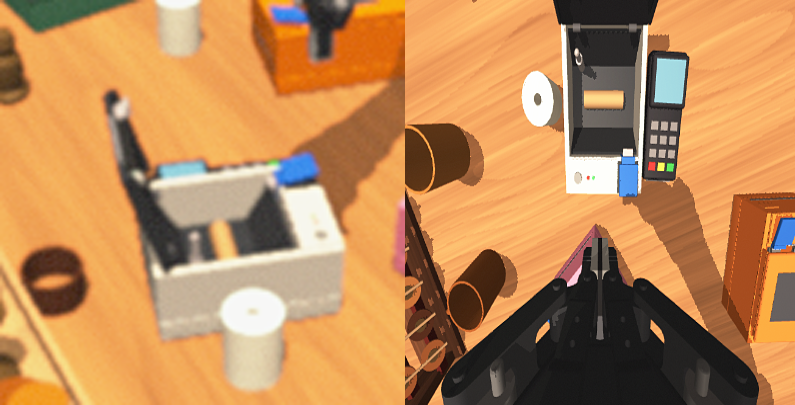

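The lid leans back open (lip at about (110,95) in the left panel) and the gripper is clear. I wait a moment, check that the lid has settled, then hand in.

Emit:
{"name": "arm_command", "arguments": {"targets": [{"travel":[0,0,0],"spin":0},{"travel":[0,0,0],"spin":0},{"travel":[0,0,0],"spin":0},{"travel":[0,0,0],"spin":0},{"travel":[0,0,0],"spin":0}]}}

```text
clock: 7.77
eef_pos: [0.5219, 0.0865, 0.2899]
tool_rot: [0.0, 0.989, -0.145, -0.0]
ft_force: [-0.2, -0.2, 0.2]
opening: -0.0001
gripper_force: 0.0
```

Emit:
{"name": "arm_command", "arguments": {"targets": [{"travel":[0,0,0],"spin":0},{"travel":[0,0,0],"spin":0},{"travel":[0,0,0],"spin":0},{"travel":[0,0,0],"spin":0},{"travel":[0,0,0],"spin":0}]}}

```text
clock: 8.18
eef_pos: [0.5217, 0.0866, 0.2904]
tool_rot: [0.0, 0.989, -0.145, 0.0]
ft_force: [0.8, 0.6, 0.4]
opening: -0.0004
gripper_force: 0.0
```

Run:
```python
from h import *
s7=shot("side","s7")["pixels"];box=np.s_[170:260,262:345]
d=cv2.absdiff(s7,load("s6")["pixels"])[box];print("changed px",(d.max(2)>40).sum())
b0=load("side0")["pixels"];b=cv2.absdiff(s7,b0)
for n,bx in(("printer base",np.s_[238:262,282:350]),("roll",np.s_[245:280,305:332]),("cuff",np.s_[232:256,240:266])): print(n,(b[bx].max(2)>50).sum())
M=R.from_euler("z",-.288).as_matrix();O=np.array([.511,.035,.112])-M@np.array([-.076,-.045,.112])
for th in(1.6,1.7,1.85): print(th,proj(load("s7"),O+M@np.array([.076-.131*np.cos(th+.03),.05,.1+.131*np.sin(th+.03)])))
```

```text
changed px 0
printer base 56
roll 0
cuff 0
1.6 (np.float64(286.48916786407256), np.float64(199.81157373292137))
1.7 (np.float64(281.814313481294), np.float64(200.8635920333147))
1.85 (np.float64(274.9950672398594), np.float64(203.12358135163754))
```

```bash
python3 -c "
from h import *
print(finish_job())"
```

```text
the job is handed in; nothing more can be done
None
```

The tab was pressed, the lid sprang ajar, and I pushed it over until it leans back open on its stop; I handed the job in at about 8 s with the arm clear, and the roll beside the printer and the cuff showed no movement in the pictures (the other things on the table and the printer's exact position were not separately checked).

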